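# Take a glued panel out of the screw press

## Robot

A 6-joint arm with a two-finger parallel gripper is mounted at the origin on a cart in front of the work surface, level with it; the furniture and walls round the work are solid. World frame = base frame: x ahead of the robot, y to its left, z up, the work surface at z = 0. Lengths are in m, angles in rad, forces in N, time in s.
With the tool pointing down it reaches from about 0.35 to 0.775 m from the base axis. Payload 7.3 kg.
Tool frame: the origin (TCP) lies on the centre line of the jaws, within the pads' length; the fingertips stand 17 mm ahead of it and the grasp point (between the pads) lies 2 mm behind it (robot.tip_extent is the distance from the TCP to the fingertips, in m); z points along the fingers, y is the line along which they close (so a half turn about z gives the same grasp; the last joint's range is limited). The gripper opens to 92 mm and grips with 3 to 60 N. Pads are 19 mm wide; open, the fingers measure 130 mm over their backs; the gripper's body (75 mm by 190 mm) begins 47 mm behind the grasp point.
Start: joints at [0.965, 0.342, 1.524, -0, 1.275, -0.146], TCP at [0.233, 0.47, 0.244] pointing down, gripper open.
Joint ranges: [-2.53, 2.53], [-0.77, 2.02], [0.04, 2.7], [-1, 4.14], [0.28, 2.66], [-3.11, 3.11]. Speed limits (rad/s): [2.57, 2.57, 3.14, 3.14, 3.14, 3.14].

## Interface

Orientations are given as [roll, pitch, yaw] about the fixed x, y, z axes, in that order (R = Rz(yaw) Ry(pitch) Rx(roll)).
In Python, from cell import robot gives the robot as it stands.
- The arm moves only by the tool step_arm, never from a script. Its argument "motion" is a list of rows, each a list of 2 entries, a list of its own where there are three numbers: the shift along the tool's x, y, z in units of 60 mm (1.0 is 60 mm), then the turn about the tool's z in rad. In form: [[[x, y, z], spin], ...]. A call has 1 to 10 rows; each row is the pose to reach, as a shift and turn from the pose commanded when the call began, along the tool's axes at that moment; what a row does not reach only later rows make up. A row lasts 1/8 s, in which the tool goes at most 62.5 mm and 10.7 degrees, less where a joint would pass 70% of its speed; a pose out of reach is approached as far as the arm can. A call with a gripper value outside its range is refused whole. "hand" is the closure in counts, from 0 (fully open) to 255 (shut), set as the call begins (left out, the last holds). The fingers move at their own pace and stop on an object; "squeeze" is the grip in N (left out, the last holds). Time passes only in rows, so rows that repeat a pose let the fingers close. It gives the time, the measured TCP pose, the force, the opening and the grip force at its end, in the units of the state.
- robot.observe(): the state, without advancing time (a new reading comes with each control period).
- robot.read_camera(name): name is "side" or "top"; returns a dict with "pixels" (480x640x3 uint8, red, green, blue), "intrinsics" (3x3 intrinsics, pixels), "xyz" and "rotation" of the camera in the world. Camera axes: x right, y up, looking along -z (the intrinsics and any distortion apply to the point x, -y, -z); pixel columns grow to the right and rows downward; lengths in m; the calibration is good to about 2 mm. A picture is of the moment at which its call begins. There is no depth.
- robot.hand_in(): hands the job in; it is judged then, once.
The state is a dict: "time": time; "qpos": joint angles; "qvel": joint speeds; "joint_efforts": joint torques, N m; "tool_pos": TCP position; "tool_rot": TCP orientation; "contact_force": force on the tool from outside, world axes, zero at the start; "torque": the same for the moment, N m; "opening": finger opening in m; "grip_force": force on a finger pad.
Only numpy, scipy, OpenCV 4.12 (cv2) and the standard library are available. Lean on these libraries where they do the work, as an engineer would, in place of code of your own. Each camera call takes 0.05 s, during which the arm holds its last target. There are 200 camera calls.

## Task

The thin wooden panel in the small screw press is dry. Wind the press's hand wheel one full turn anticlockwise to raise the platen and leave it open, slide the panel flat along the bed until its end sticks out well past the bed's front edge, and then lift it clear by that end. Lay it down gently, flat and wholly on the dark base plate, parallel to the panel that already lies there; do not push that panel, the plate, the glue bottle or the green rail vehicle about.

Things in the scene. Friction and masses are not known exactly. Their poses are not given: they have to be found in the camera images.
- press: small blue screw press, fixed, 220 x 152 mm, 0.22 m tall with its wheel. Origin: on the desk under the middle of its bed; +x from its open front to its back, z up. Bed: polished aluminium, 220 x 140 x 12 mm, its top 45 mm above the desk, on a foot set back 12 mm at the front. The dark platen above the bed covers x = 5 to 95 mm, y = +-38 mm and lies on the panel at the start
- bed_edge (a point): middle of the front edge of the bed, on its top face (press x = -110 mm, 45 mm above the desk); axes as the press. In front of the edge there is only the bare desk below
- screw_axis (a point): point on the axis of the screw and hand wheel at the height of the bed's top face (press x = 50 mm, y = 0); axes as the press. Two 16 mm columns stand 58 mm to either side of it and carry a crosshead at press x = 32 to 68 mm, y = +-76 mm, 105 to 142 mm above the desk
- wheel (a joint): black hand wheel, 82 mm across, on the vertical screw axis, its top 175 mm above the desk (hub nut 182 mm). Value in rad: 0 screwed hard down, grows anticlockwise seen from above; starts at 0 to 0.2 (panel still clamped), stop at 7.2. Each rad raises platen, wheel and crank grip by 1.27 mm (8 mm a turn). Stays where it is left; takes 2 to 3 N at the crank grip
- crank_knob (a point): upright red crank grip on the wheel, a round bar 16 mm thick and 38 mm tall that spins freely on its pin, 36 mm from the screw axis; the point lies on the bar's axis, 14 mm below its top and 24 mm above its foot, about 203 mm above the desk at the start
- panel: thin light wooden panel with scribed planks, 140 x 46 x 3 mm, about 45 g, lengthwise in the press; its front 75 to 100 mm are free ahead of the platen. Origin: middle of its underside; x along its length, -x its front end, z up. It slides easily on the bed (friction about 0.25); fingertips pressed on its top with a few newtons drag it along
- panel_front (a point): middle of the front end of the panel, on its underside
- panel_back (a point): middle of the back end of the panel, on its underside
- base_plate: flat dark printed plate, 155 mm along its x, 235 mm along its y, loose on the desk; its top lies 11 mm above the desk. Origin: middle of its underside. Its y runs roughly along the direction ahead of the robot, its +x roughly to the robot's left
- done_panel: a panel of the same kind, 140 x 46 x 3 mm, that already lies on the base plate, lengthwise, on its +x half; origin: middle of its underside, x along its length
- glue_bottle: small upright glue bottle, 23 mm thick, 90 mm tall, bystander; origin: middle of its underside
- rail_robot: green model rail vehicle, 86 x 110 x 82 mm, bystander; origin: middle of its underside
Not all that is in view belongs to the job. What is shaped like the done_panel but turquoise is not meant.

How it is judged:
By the outcome, as a careful person would: the job done as asked, in the order asked, and still so for the second after the job is handed in, with the robot touching nothing.
It also fails if it takes over 67 s, if anything falls off the work surface, if the arm or the gripper's body presses on something with over 40 N, if the wrist force passes 120 N, or if a joint passes its speed limit or range.

## Working session

There is one attempt and no reset: what is moved stays moved. The work goes in short steps, Python scripts to look and compute and a tool call to move; the robot and the scene stay as the last step left them, time stands still between calls to the robot, and variables do not carry over. Pictures are saved under pics/ and viewed, at most 10 in all, crops included, and the job is handed in when it is done.

Besides the shell and the picture viewer there is one more tool, called by a JSON object that holds its "method" and its "body". step_arm: Moves the arm, as the interface text tells. Its arguments: {"type":"object","properties":{"motion":{"type":"array"},"hand":{"type":"number"},"squeeze":{"type":"number"}},"required":["motion"]}

```bash
mkdir -p pics; ls; python3 - <<'E'
from cell import robot
import cv2
print(robot.observe())
for n in("side","top"):
    c=robot.read_camera(n); cv2.imwrite(f"pics/{n}0.png",c["pixels"][:,:,::-1]); print(n,c["intrinsics"],c["xyz"],c["rotation"],[k for k in c])
print(robot.tip_extent)
E
```

```text
pics
{'time': 0.0, 'qpos': array([ 9.65004980e-01,  3.42711686e-01,  1.52505396e+00, -2.70096674e-08,
        1.27540172e+00, -1.45980449e-01]), 'qvel': array([-0.00024164, -0.00134025,  0.00129658,  0.0008694 , -0.00015296,
        0.00069253]), 'joint_efforts': array([ 1.10000976e-03, -4.31248963e+01, -2.44220209e+01,  7.19032134e-02,
        5.61976992e-02, -1.76729714e-04]), 'tool_pos': array([0.23272479, 0.4701542 , 0.24303779]), 'tool_rot': array([-3.14003469e+00, -2.29035370e-04,  2.68178158e+00]), 'contact_force': array([-0.42878207, -0.03791043,  0.26998914]), 'torque': array([-0.01722133,  0.02715842, -0.01923353]), 'grip_force': 0.0, 'opening': 0.0920210914331197}
side [[456.5148553    0.         310.85935858]
 [  0.         456.5148553  239.20594781]
 [  0.           0.           1.        ]] [ 0.3164419  -0.67587848  0.77696513] [ 0.92243204 -0.00915589 -0.29623807] ['pixels', 'intrinsics', 'xyz', 'rotation']
top [[562.98072741   0.         326.65729134]
 [  0.         562.98072741 232.67334779]
 [  0.           0.           1.        ]] [0.18155721 0.1471191  1.33586641] [ 0.30133749  0.00558288 -1.64116152] ['pixels', 'intrinsics', 'xyz', 'rotation']
0.017
```

View pics/side0.png

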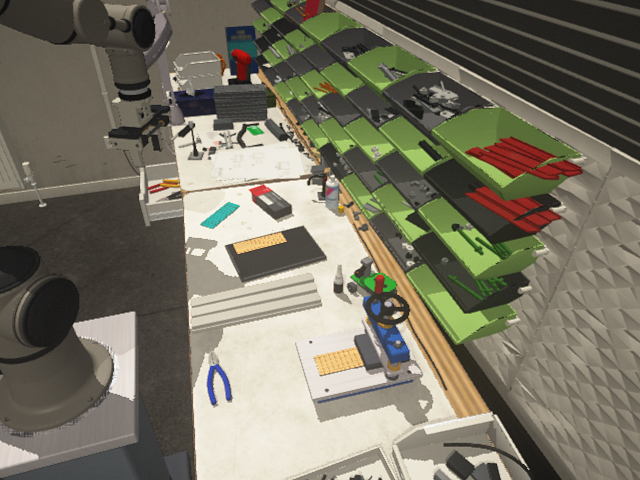

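View pics/top0.png

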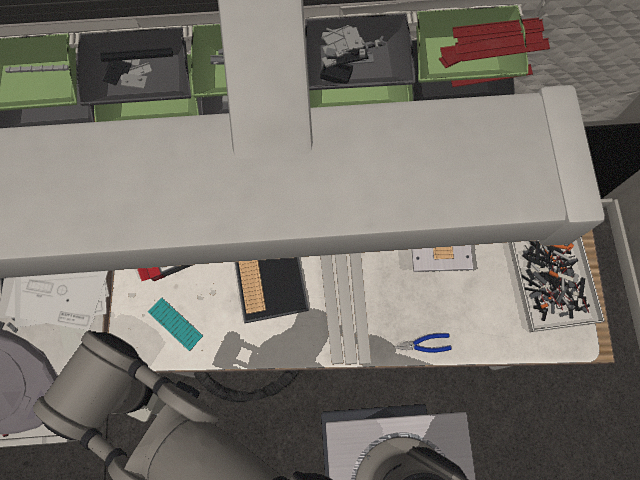

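```bash
cat >h.py <<'E'
from cell import robot
import cv2, numpy as np
from scipy.spatial.transform import Rotation as Ro
class Cam:
    def __init__(s,n):
        c=robot.read_camera(n); s.im=np.ascontiguousarray(c["pixels"][:,:,::-1]); s.K=c["intrinsics"]; s.p=np.array(c["xyz"]); s.R=Ro.from_euler("xyz",c["rotation"]).as_matrix()
    def ray(s,uv):
        uv=np.atleast_2d(np.asarray(uv,float)); K=s.K
        d=np.c_[(uv[:,0]-K[0,2])/K[0,0],-(uv[:,1]-K[1,2])/K[1,1],-np.ones(len(uv))]
        return d@s.R.T
    def plane(s,uv,z):
        d=s.ray(uv); return s.p+d*((z-s.p[2])/d[:,2])[:,None]
    def px(s,P):
        q=(np.atleast_2d(P)-s.p)@s.R; return np.c_[s.K[0,2]+s.K[0,0]*q[:,0]/-q[:,2], s.K[1,2]-s.K[1,1]*q[:,1]/-q[:,2]]
    def crop(s,x,y,w,h,k): return cv2.resize(s.im[y:y+h,x:x+w],None,fx=k,fy=k,interpolation=cv2.INTER_CUBIC)
def tri(c1,u1,c2,u2):
    d1,d2=c1.ray(u1)[0],c2.ray(u2)[0]; A=np.c_[d1,-d2]; t=np.linalg.lstsq(A,c2.p-c1.p,rcond=None)[0]
    a,b=c1.p+t[0]*d1,c2.p+t[1]*d2; return (a+b)/2,np.linalg.norm(a-b)
def blobs(im,lo,hi,amin=30):
    m=cv2.inRange(cv2.cvtColor(im,cv2.COLOR_BGR2HSV),lo,hi)
    cs,_=cv2.findContours(m,cv2.RETR_EXTERNAL,cv2.CHAIN_APPROX_NONE)
    return [c for c in cs if cv2.contourArea(c)>amin]
E
python3 - <<'E'
from h import *
np.set_printoptions(precision=4,suppress=True)
s,t=Cam("side"),Cam("top")
for n,c in(("side",s),("top",t)):
    for nm,lo,hi in(("wood",(8,80,120),(25,255,255)),("dark",(0,0,0),(179,110,62)),("red",(0,150,80),(6,255,255))):
        for b in blobs(c.im,lo,hi,60):
            r=cv2.minAreaRect(b)
            x,y,w,h=cv2.boundingRect(b)
            if (y>170 and 180<x<420 and w<150): print(n,nm,np.round(r[0],1),np.round(r[1],1),cv2.boxPoints(r).round(1).tolist(), cv2.contourArea(b))
M=np.zeros((600,800,3),np.uint8)
def put(a,x,y): M[y:y+a.shape[0],x:x+a.shape[1]]=a
put(s.crop(290,265,130,145,4),0,0)
put(s.crop(220,222,112,60,2),524,0)
put(t.crop(232,250,80,75,3),524,125)
put(t.crop(408,238,75,40,3),524,360)
cv2.imwrite("pics/m1.png",M)
E
```

```text
side wood [338.5 360.4] [20.3 46.6] [[313.5, 355.79998779296875], [358.8999938964844, 345.20001220703125], [363.5, 365.0], [318.1000061035156, 375.6000061035156]] 831.5
side wood [259.4 242.4] [11.2 52.9] [[232.39999389648438, 243.39999389648438], [283.6000061035156, 230.60000610351562], [286.3999938964844, 241.39999389648438], [235.10000610351562, 254.1999969482422]] 521.5
side dark [387.5 307. ] [43.2 32.7] [[362.6000061035156, 317.6000061035156], [370.5, 285.8999938964844], [412.3999938964844, 296.3999938964844], [404.5, 328.1000061035156]] 1037.5
side dark [462.8 278.6] [122.1  59.7] [[394.8999938964844, 280.20001220703125], [419.79998779296875, 225.89999389648438], [530.7999877929688, 277.0], [505.79998779296875, 331.20001220703125]] 2071.0
side red [379.1 283.6] [ 7.4 17.4] [[374.5, 291.79998779296875], [376.3999938964844, 274.5], [383.70001220703125, 275.29998779296875], [381.79998779296875, 292.6000061035156]] 105.0
side red [260.4 189.7] [ 7.9 19.9] [[249.6999969482422, 189.10000610351562], [268.6000061035156, 182.8000030517578], [271.1000061035156, 190.3000030517578], [252.1999969482422, 196.60000610351562]] 100.5
top wood [251.4 285.5] [52.4 19.3] [[237.6999969482422, 261.20001220703125], [256.70001220703125, 258.1000061035156], [265.1000061035156, 309.8999938964844], [246.10000610351562, 313.0]] 914.5
top dark [424.5 462.5] [85. 33.] [[382.0, 479.0], [382.0, 446.0], [467.0, 446.0], [467.0, 479.0]] 1683.5
top dark [271.3 286.4] [58.3 64.4] [[235.3000030517578, 262.29998779296875], [298.8999938964844, 252.89999389648438], [307.3999938964844, 310.6000061035156], [243.6999969482422, 319.8999938964844]] 2228.0
```

View pics/m1.png

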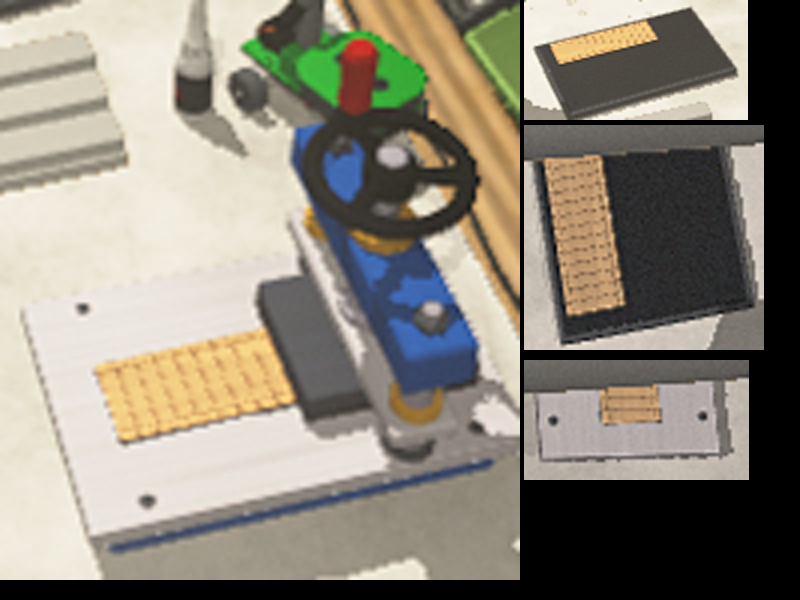

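```bash
python3 - <<'E'
from h import *
np.set_printoptions(precision=4,suppress=True)
s,t=Cam("side"),Cam("top")
for n,a,b in(("bedFL",(295.5,342.5),(413.7,270.7)),("bedFR",(313.75,398.2),(472,269)),("panFL",(314.2,357),(433.7,259)),("panFR",(320.5,375.2),(453.3,258.7)),
  ("plateFarL?",(226,245.5),(243.7,319.9)),("plate FR",(242,279),(307.4,310.6)),("doneFL",(234,253),(246.1,313)) ):
    print(n,*tri(s,a,t,b), s.plane(a,.045 if n[0] in"bp" and n[:2]!="pl" else .011)[0])
print("platetop side at .011", s.plane([(226,243),(304,228),(327,258),(242,277.5)],.011))
print("plate top-cam .011", t.plane([(235.3,262.3),(298.9,252.9),(307.4,310.6),(243.7,319.9)],.011))
print("done side .014", s.plane([(232.4,243.4),(283.6,230.6),(286.4,241.4),(235.1,254.2)],.014))
print("done top .014",t.plane([(237.7,261.2),(256.7,258.1),(265.1,309.9),(246.1,313)],.014))
print("grip top z.217",s.plane([(380,276)],.217),"mid .203",s.plane([(379.2,282.5)],.203),"hub .182",s.plane([(388,303)],.182))
print("panel back visible", s.plane([(358.9,345.2),(363.5,365)],.048))
print("bottle",s.plane([(338,292)],0.0),"rail",s.plane([(365,285)],.04))
E
```

```text
bedFL [ 0.4752 -0.0727  0.037 ] 0.0015702295464971737 [ 0.4727 -0.0793  0.045 ]
bedFR [ 0.4705 -0.2099  0.0394] 0.0015465550728032261 [ 0.4701 -0.2133  0.045 ]
panFL [ 0.4996 -0.1225  0.0415] 0.0005499673509514059 [ 0.4985 -0.1252  0.045 ]
panFR [ 0.4972 -0.1684  0.0433] 0.0007631505016933555 [ 0.4972 -0.1695  0.045 ]
plateFarL? [0.3912 0.3361 0.0043] 0.004585632009073434 [0.3883 0.3267 0.011 ]
plate FR [0.4055 0.1847 0.0069] 0.002102469859771139 [0.4061 0.1804 0.011 ]
doneFL [ 0.4112  0.3339 -0.0245] 0.006501560331494954 [0.4039 0.2883 0.011 ]
platetop side at .011 [[0.39   0.3378 0.011 ]
 [0.6149 0.3456 0.011 ]
 [0.6352 0.1987 0.011 ]
 [0.4071 0.1859 0.011 ]]
plate top-cam .011 [[0.5337 0.352  0.011 ]
 [0.5462 0.1967 0.011 ]
 [0.4037 0.1845 0.011 ]
 [0.3925 0.3354 0.011 ]]
done side .014 [[0.4061 0.3272 0.014 ]
 [0.5547 0.3456 0.014 ]
 [0.5497 0.2946 0.014 ]
 [0.4055 0.2787 0.014 ]]
done top .014 [[0.5352 0.3457 0.014 ]
 [0.5397 0.2995 0.014 ]
 [0.412  0.2839 0.014 ]
 [0.4079 0.3289 0.014 ]]
grip top z.217 [[ 0.6265 -0.1133  0.217 ]] mid .203 [[ 0.6255 -0.1155  0.203 ]] hub .182 [[ 0.6298 -0.1503  0.182 ]]
panel back visible [[ 0.5933 -0.125   0.048 ]
 [ 0.5838 -0.173   0.048 ]]
bottle [[0.6239 0.0797 0.    ]] rail [[0.6774 0.0452 0.04  ]]
```

Picks: the panel is the wood piece ahead of the platen, side (338,361). The done panel (259,242) and the turquoise one (220,215) are ruled out. The crank grip is the red bar at side (379,283); the red box (260,190) and the screwdriver (241,65) are not it. The crop confirms these choices.

{"method": "step_arm", "body": {"motion": [[[-1,-0.6,-1],-0.1],[[-2,-1.2,-1],-0.2],[[-3,-1.75,-1],-0.3],[[-4,-2.3,-1],-0.44],[[-5,-2.9,-1],-0.44],[[-6,-3.4,-1],-0.44],[[-7,-4,-1],-0.44],[[-8,-4.6,-1],-0.44],[[-9,-5.2,-1],-0.44],[[-10,-5.7,-1],-0.44]], "hand": 0}}

```text
time: 1.55
tool_pos: [0.5723, -0.0361, 0.3038]
tool_rot: [3.141, 0.0, 3.121]
contact_force: [1.3, 1.0, 0.9]
opening: 0.0921
grip_force: 0.0
```

{"method": "step_arm", "body": {"motion": [[[-0.12,-0.2,0],0],[[-0.12,-0.2,0],0],[[-0.12,-0.2,0.4],0],[[-0.12,-0.2,0.4],0]]}}

```text
time: 2.05
tool_pos: [0.5769, -0.0445, 0.2786]
tool_rot: [3.14, -0.004, 3.124]
contact_force: [-0.1, -0.2, -0.3]
opening: 0.0918
grip_force: 0.0
```

```bash
python3 - <<'E'
from h import *
print(robot.observe()["tool_pos"])
s=Cam("side"); cv2.imwrite("pics/a.png",s.crop(280,170,160,150,4))
E
```

```text
[ 0.57691048 -0.04446295  0.27858817]
```

View pics/a.png

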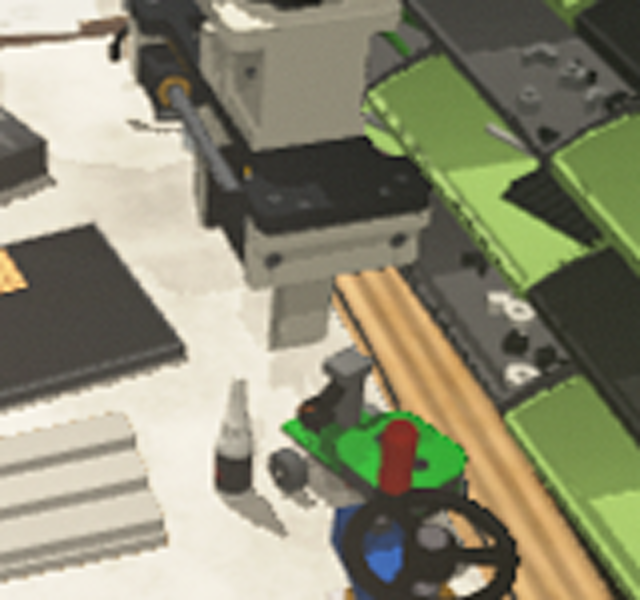

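{"method": "step_arm", "body": {"motion": [[[-0.84,-1.16,0],0],[[-0.84,-1.16,0],0],[[-0.84,-1.16,0],0],[[-0.84,-1.16,0],0]]}}

```text
time: 2.6
tool_pos: [0.6271, -0.1157, 0.2805]
tool_rot: [3.141, 0.001, 3.123]
contact_force: [-0.3, 0.2, 0.0]
opening: 0.092
grip_force: 0.0
```

```bash
python3 - <<'E'
from h import *
o=robot.observe();print(o["tool_pos"],o["tool_rot"],o["qpos"])
s=Cam("side"); cv2.imwrite("pics/a2.png",s.crop(320,210,120,120,5))
E
```

```text
[ 0.62712628 -0.11568373  0.28052558] [3.14125745e+00 6.38788087e-04 3.12274479e+00] [-3.02746614e-01  5.35415982e-01  1.11529277e+00  5.02332031e-04
  1.49036458e+00 -1.85473541e+00]
```

View pics/a2.png

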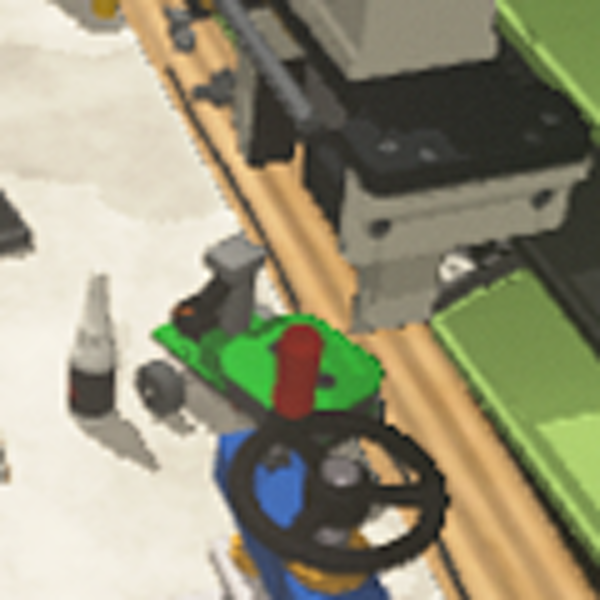

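```bash
python3 - <<'E'
from h import *
s=Cam("side")
print(s.px([[.627,-.1157-.046,.2635],[.627,-.1157-.046-.019,.2635],[.627,-.1157,.2635]]))
E
```

```text
[[394.62253068 273.71760652]
 [399.54281961 280.98374668]
 [383.43735824 257.19966787]]
```

{"method": "step_arm", "body": {"motion": [[[0,0,0.6],0],[[0,0,1.25],0],[[0,0,1.25],0],[[0,0,1.25],0]]}}

```text
time: 3.2
tool_pos: [0.6281, -0.1166, 0.2067]
tool_rot: [-3.141, 0.003, 3.122]
contact_force: [0.2, -0.2, 0.7]
opening: 0.0918
grip_force: 0.0
```

{"method": "step_arm", "body": {"motion": [[[0,0,0],0],[[0,0,0],0],[[0,0,0],0],[[0,0,0],0],[[0,0,0],0],[[0,0,0],0]], "hand": 255, "squeeze": 15}}

```text
time: 3.95
tool_pos: [0.6274, -0.1169, 0.2046]
tool_rot: [3.141, -0.0, 3.122]
contact_force: [-0.1, -0.5, 0.1]
opening: 0.0366
grip_force: 0.0
```

{"method": "step_arm", "body": {"motion": [[[0,0,0],0],[[0,0,0],0],[[0,0,0],0],[[0,0,0],0]]}}

```text
time: 4.45
tool_pos: [0.6273, -0.1134, 0.2047]
tool_rot: [3.136, -0.001, 3.123]
contact_force: [-0.1, 11.6, 2.9]
opening: 0.0155
grip_force: 15.0
```

```bash
python3 - <<'E'
import numpy as np
r=.036;p0=np.radians(95.6);psi=3.1226
X=np.array([np.cos(psi),np.sin(psi)]);Y=np.array([np.sin(psi),-np.cos(psi)])
def d(t): return r*np.array([np.cos(p0+t)-np.cos(p0),np.sin(p0+t)-np.sin(p0)])
for k in range(5):
    b=np.radians(90*k)
    print([[[round((d(b+np.radians(18*i))-d(b))@X/.06,2),round((d(b+np.radians(18*i))-d(b))@Y/.06,2),round(-1.27e-3*np.radians(18*i)/.06,3)],0] for i in range(1,6)])
E
```

```text
[[[np.float64(0.18), np.float64(-0.05), np.float64(-0.007)], 0], [[np.float64(0.34), np.float64(-0.15), np.float64(-0.013)], 0], [[np.float64(0.45), np.float64(-0.3), np.float64(-0.02)], 0], [[np.float64(0.52), np.float64(-0.48), np.float64(-0.027)], 0], [[np.float64(0.53), np.float64(-0.67), np.float64(-0.033)], 0]]
[[[np.float64(-0.05), np.float64(-0.18), np.float64(-0.007)], 0], [[np.float64(-0.15), np.float64(-0.34), np.float64(-0.013)], 0], [[np.float64(-0.3), np.float64(-0.45), np.float64(-0.02)], 0], [[np.float64(-0.48), np.float64(-0.52), np.float64(-0.027)], 0], [[np.float64(-0.67), np.float64(-0.53), np.float64(-0.033)], 0]]
[[[np.float64(-0.18), np.float64(0.05), np.float64(-0.007)], 0], [[np.float64(-0.34), np.float64(0.15), np.float64(-0.013)], 0], [[np.float64(-0.45), np.float64(0.3), np.float64(-0.02)], 0], [[np.float64(-0.52), np.float64(0.48), np.float64(-0.027)], 0], [[np.float64(-0.53), np.float64(0.67), np.float64(-0.033)], 0]]
[[[np.float64(0.05), np.float64(0.18), np.float64(-0.007)], 0], [[np.float64(0.15), np.float64(0.34), np.float64(-0.013)], 0], [[np.float64(0.3), np.float64(0.45), np.float64(-0.02)], 0], [[np.float64(0.48), np.float64(0.52), np.float64(-0.027)], 0], [[np.float64(0.67), np.float64(0.53), np.float64(-0.033)], 0]]
[[[np.float64(0.18), np.float64(-0.05), np.float64(-0.007)], 0], [[np.float64(0.34), np.float64(-0.15), np.float64(-0.013)], 0], [[np.float64(0.45), np.float64(-0.3), np.float64(-0.02)], 0], [[np.float64(0.52), np.float64(-0.48), np.float64(-0.027)], 0], [[np.float64(0.53), np.float64(-0.67), np.float64(-0.033)], 0]]
```

Add the y correction (+0.06 units) in the first quarter.

{"method": "step_arm", "body": {"motion": [[[0,0.06,0],0],[[0.18,0.01,-0.007],0],[[0.34,-0.09,-0.013],0],[[0.45,-0.24,-0.02],0],[[0.52,-0.42,-0.027],0],[[0.53,-0.61,-0.033],0]]}}

```text
time: 5.2
tool_pos: [0.5975, -0.1533, 0.2068]
tool_rot: [3.141, 0.008, 3.121]
contact_force: [18.7, 5.0, -8.8]
opening: 0.0157
grip_force: 15.0
```

{"method": "step_arm", "body": {"motion": [[[-0.04,0,0.03],0],[[-0.09,-0.18,0.02],0],[[-0.19,-0.34,0.01],0],[[-0.34,-0.45,0],0],[[-0.52,-0.52,-0.01],0],[[-0.71,-0.53,-0.013],0]]}}

```text
time: 5.95
tool_pos: [0.6359, -0.1845, 0.2084]
tool_rot: [3.139, -0.001, 3.122]
contact_force: [-3.5, 8.0, 7.5]
opening: 0.0154
grip_force: 15.0
```

{"method": "step_arm", "body": {"motion": [[[0,0.02,-0.02],0],[[-0.18,0.07,-0.03],0],[[-0.34,0.17,-0.04],0],[[-0.45,0.32,-0.045],0],[[-0.52,0.5,-0.05],0],[[-0.53,0.69,-0.057],0]]}}

```text
time: 6.7
tool_pos: [0.6699, -0.1443, 0.2107]
tool_rot: [-3.141, 0.001, 3.122]
contact_force: [-3.3, -2.7, -2.5]
opening: 0.0159
grip_force: 15.0
```

{"method": "step_arm", "body": {"motion": [[[0.05,0.18,-0.007],0],[[0.15,0.34,-0.013],0],[[0.3,0.45,-0.02],0],[[0.48,0.52,-0.027],0],[[0.67,0.53,-0.033],0],[[0.67,0.53,-0.033],0]]}}

```text
time: 7.45
tool_pos: [0.6286, -0.1123, 0.2128]
tool_rot: [-3.141, -0.001, 3.121]
contact_force: [-1.5, -3.9, -5.1]
opening: 0.0159
grip_force: 15.0
```

{"method": "step_arm", "body": {"motion": [[[0.07,-0.01,0],0],[[0.13,-0.03,0],0],[[0.13,-0.03,0],0],[[0.13,-0.03,0],0]]}}

```text
time: 7.95
tool_pos: [0.6222, -0.1139, 0.213]
tool_rot: [-3.141, 0.001, 3.122]
contact_force: [2.6, -4.3, -3.4]
opening: 0.0156
grip_force: 15.0
```

{"method": "step_arm", "body": {"motion": [[[0,0,0],0],[[0,0,0],0],[[0,0,0],0],[[0,0,0],0]], "hand": 150}}

```text
time: 8.45
tool_pos: [0.6221, -0.1136, 0.213]
tool_rot: [3.141, 0.0, 3.122]
contact_force: [-0.2, 0.7, -1.0]
opening: 0.0377
grip_force: 0.0
```

{"method": "step_arm", "body": {"motion": [[[0,0,-0.7],0],[[0,0,-1.2],0],[[0,0,-1.2],0]]}}

```text
time: 8.82
tool_pos: [0.6231, -0.114, 0.2877]
tool_rot: [-3.14, 0.006, 3.122]
contact_force: [-0.5, -0.6, -0.7]
opening: 0.0378
grip_force: 0.0
```

```bash
python3 - <<'E'
from h import *
o=robot.observe();print(o["tool_pos"],o["opening"])
s=Cam("side"); cv2.imwrite("pics/b.png",s.crop(290,230,130,150,4))
for b in blobs(s.im,(0,150,60),(6,255,255),40):
    r=cv2.boundingRect(b)
    if r[0]>350 and r[1]>230: print(r,s.plane([(r[0]+r[2]/2,r[1]+r[3]/2)],.211))
E
```

```text
[ 0.62305661 -0.11399846  0.28767992] 0.037764150233131705
(372, 273, 9, 19) [[ 0.61642451 -0.12188208  0.211     ]]
```

View pics/b.png

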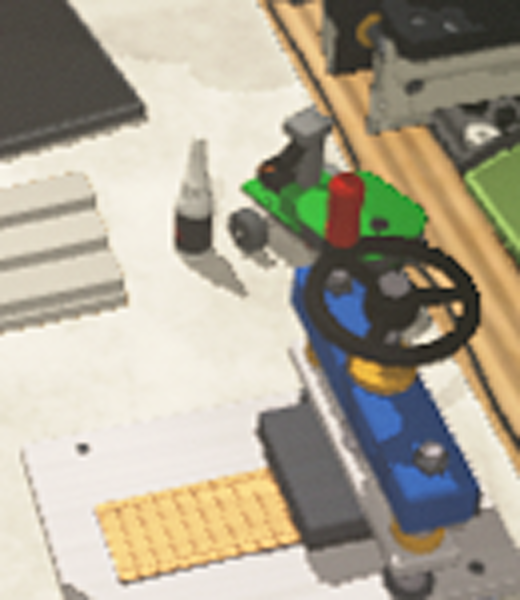

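{"method": "step_arm", "body": {"motion": [[[0.9,-0.3,0],0],[[1.87,-0.57,0],0],[[1.87,-0.57,0],0],[[1.87,-0.57,0.9],0],[[1.87,-0.57,1.8],0],[[1.87,-0.57,2.7],0],[[1.87,-0.57,3.3],0],[[1.87,-0.57,3.3],0],[[1.87,-0.57,3.3],0]], "hand": 60}}

```text
time: 10.0
tool_pos: [0.5102, -0.146, 0.0876]
tool_rot: [-3.141, 0.001, 3.122]
contact_force: [0.6, -0.7, -0.4]
opening: 0.0705
grip_force: 0.0
```

```bash
python3 - <<'E'
from h import *
o=robot.observe();print(o["tool_pos"],o["opening"])
s,t=Cam("side"),Cam("top")
M=np.zeros((600,800,3),np.uint8)
M[:520,:480]=s.crop(290,290,120,130,4); M[:180,480:780]=t.crop(400,235,100,60,3)
cv2.imwrite("pics/c.png",M)
E
```

```text
[ 0.51016027 -0.14596013  0.08763983] 0.07046642382584888
```

View pics/c.png

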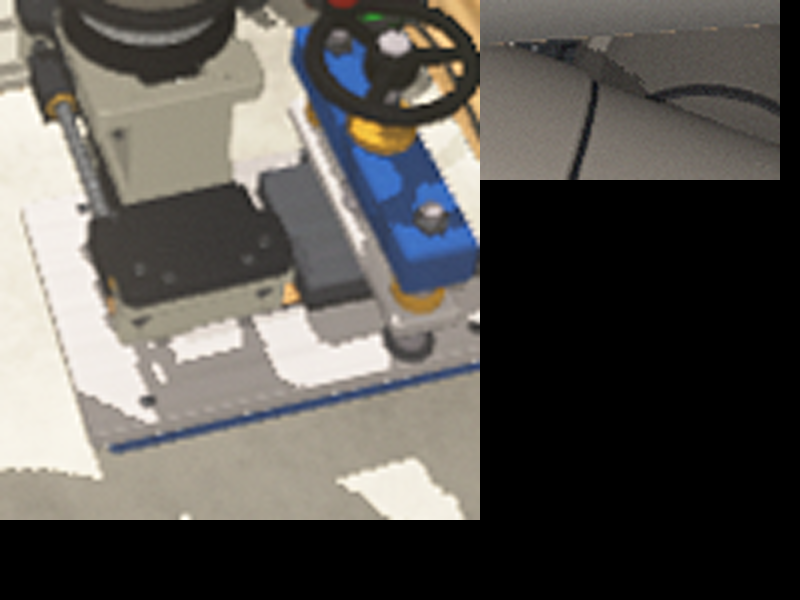

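{"method": "step_arm", "body": {"motion": [[[0,0,0.2],0],[[0,0,0.35],0],[[0,0,0.38],0],[[0,0,0.38],0]]}}

```text
time: 10.6
tool_pos: [0.5092, -0.1458, 0.0638]
tool_rot: [3.141, -0.0, 3.122]
contact_force: [-0.3, 0.1, -0.2]
opening: 0.0702
grip_force: 0.0
```

{"method": "step_arm", "body": {"motion": [[[0,0,0.02],0],[[0,0,0.035],0],[[0,0,0.035],0]]}}

```text
time: 10.98
tool_pos: [0.5094, -0.1458, 0.0623]
tool_rot: [-3.141, 0.001, 3.122]
contact_force: [-1.4, -0.2, 3.6]
opening: 0.0701
grip_force: 1.5
```

{"method": "step_arm", "body": {"motion": [[[0,0,-0.025],0],[[0,0,-0.025],0],[[0,0,-0.025],0],[[0,0,-0.025],0],[[0,0,-0.025],0]], "hand": 200, "squeeze": 12}}

```text
time: 11.6
tool_pos: [0.5092, -0.1458, 0.0634]
tool_rot: [3.141, 0.0, 3.122]
contact_force: [0.0, -0.3, -0.3]
opening: 0.0455
grip_force: 12.0
```

{"method": "step_arm", "body": {"motion": [[[0.08,0,0],0],[[0.22,0,0],0],[[0.36,0,0],0],[[0.5,0,0],0],[[0.65,0,0],0],[[0.8,0,0],0],[[0.95,0,0],0],[[1.1,0,0],0],[[1.25,0,0],0],[[1.25,0,0],0]]}}

```text
time: 12.85
tool_pos: [0.4336, -0.1443, 0.0635]
tool_rot: [3.141, -0.0, 3.121]
contact_force: [0.4, -0.2, 0.3]
opening: 0.0452
grip_force: 12.0
```

```bash
python3 - <<'E'
from h import *
o=robot.observe();print(o["tool_pos"],o["opening"],o["contact_force"])
s=Cam("side")
for b in blobs(s.im,(8,80,120),(25,255,255),60):
    r=cv2.minAreaRect(b)
    if r[0][1]>320 and r[0][0]<400: print(r,s.plane(cv2.boxPoints(r),.048))
cv2.imwrite("pics/d.png",s.crop(260,270,150,150,4))
E
```

```text
[ 0.43360255 -0.14425674  0.06348796] 0.04515798226203899 [ 0.43897147 -0.20843984  0.32103774]
((330.7471618652344, 362.40447998046875), (20.01249885559082, 37.40163040161133), 77.00537872314453) [[ 0.49039087 -0.12487925  0.048     ]
 [ 0.56674024 -0.12577244  0.048     ]
 [ 0.55840699 -0.17267532  0.048     ]
 [ 0.48528436 -0.17096072  0.048     ]]
((384.58294677734375, 323.9463195800781), (16.06389808654785, 7.3335185050964355), 12.094757080078125) [[ 0.64738421 -0.08687758  0.048     ]
 [ 0.65876822 -0.06891696  0.048     ]
 [ 0.68712015 -0.08741223  0.048     ]
 [ 0.67535095 -0.10493563  0.048     ]]
```

View pics/d.png

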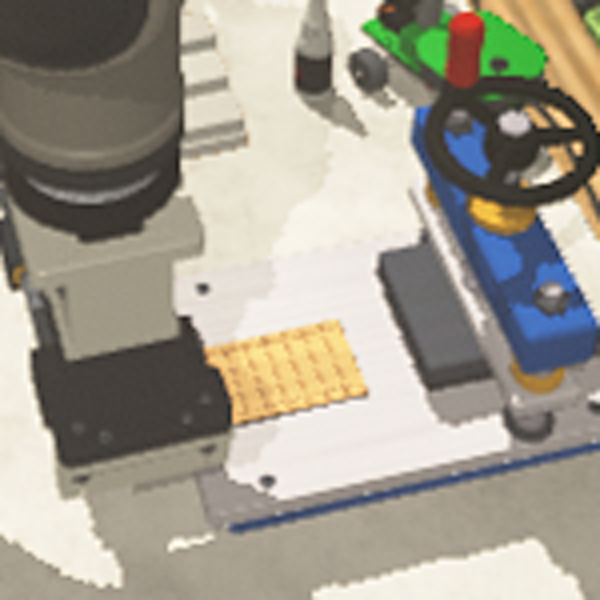

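{"method": "step_arm", "body": {"motion": [[[0,0,0],0],[[0,0,0],0],[[0,0,0],0],[[-0.1,0,0.035],0],[[-0.1,0,0.035],0],[[-0.1,0,0.035],0]], "hand": 95}}

```text
time: 13.65
tool_pos: [0.4403, -0.1444, 0.0612]
tool_rot: [3.141, -0.0, 3.122]
contact_force: [0.3, 0.1, 0.9]
opening: 0.0579
grip_force: 0.0
```

{"method": "step_arm", "body": {"motion": [[[0,0,0],0],[[0,0,0],0],[[0,0,0],0],[[0,0,0],0],[[0,0,0],0]], "hand": 200, "squeeze": 40}}

```text
time: 14.28
tool_pos: [0.4403, -0.1444, 0.0614]
tool_rot: [3.142, 0.0, 3.122]
contact_force: [-0.2, 0.1, -0.7]
opening: 0.0444
grip_force: 40.0
```

{"method": "step_arm", "body": {"motion": [[[0,0,-0.1],0],[[0,0,-0.2],0],[[0,0,-0.35],0],[[0.2,0,-0.5],0],[[0.4,0,-0.7],0],[[0.4,0,-0.9],0],[[0.4,0,-1.1],0],[[0.4,0,-1.1],0]]}}

```text
time: 15.28
tool_pos: [0.4171, -0.1444, 0.1285]
tool_rot: [-3.14, 0.003, 3.122]
contact_force: [0.4, -0.2, 0.5]
opening: 0.0445
grip_force: 40.0
```

```bash
python3 - <<'E'
from h import *
o=robot.observe();print(o["tool_pos"],o["opening"],o["contact_force"],o["torque"])
s=Cam("side")
a=s.crop(250,260,110,120,4); b=s.crop(215,215,125,75,2)
M=np.zeros((480,700,3),np.uint8); M[:480,:440]=a; M[:150,440:690]=b
cv2.imwrite("pics/e.png",M)
g=cv2.cvtColor(s.im,cv2.COLOR_BGR2HSV)
# done panel & plate edges
for nm,lo,hi,z in(("done",(8,80,120),(25,255,255),.0145),("plate",(0,0,0),(179,120,75),.011)):
    for b in blobs(s.im,lo,hi,300):
        x,y,w,h=cv2.boundingRect(b)
        if 210<x<260 and 215<y<260:
            q=cv2.approxPolyDP(cv2.convexHull(b),3,True)[:,0]
            print(nm,q.tolist(),"\n",s.plane(q,z).round(4))
E
```

```text
[ 0.41712693 -0.14435143  0.12849645] 0.04451422858501205 [ 0.39919647 -0.16084585  0.54049179] [0.03518728 0.03908504 0.02968881]
```

View pics/e.png

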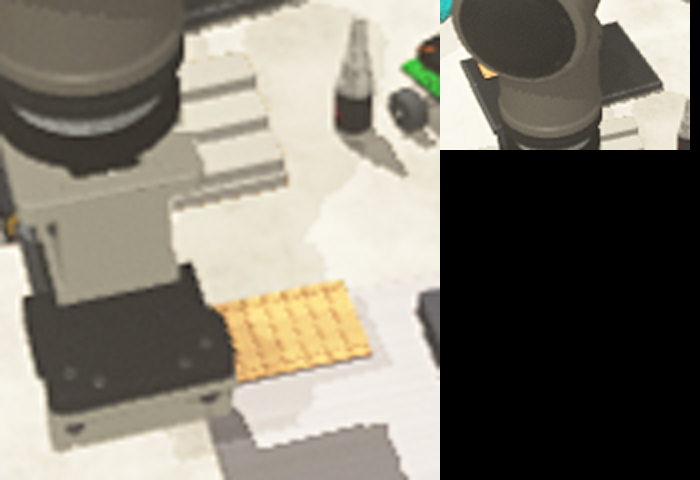

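{"method": "step_arm", "body": {"motion": [[[0,0.2,-0.4],0],[[0,0.7,-0.8],0],[[0,1.4,-0.9],-0.03],[[-0.1,2.2,-0.9],-0.06],[[-0.2,3,-0.9],-0.1],[[-0.3,3.8,-0.9],-0.138],[[-0.4,4.6,-0.9],-0.138],[[-0.5,5.4,-0.9],-0.138],[[-0.54,6,-0.9],-0.138],[[-0.54,6.35,-0.9],-0.138]]}}

```text
time: 16.58
tool_pos: [0.4559, 0.2382, 0.1805]
tool_rot: [-3.142, -0.001, -3.022]
contact_force: [1.0, -0.4, -1.3]
opening: 0.0444
grip_force: 40.0
```

{"method": "step_arm", "body": {"motion": [[[0,0,0],0],[[0,0,0.6],0],[[0,0,1.2],0],[[0,0,1.5],0],[[0,0,1.7],0],[[0,0,1.7],0]]}}

```text
time: 17.32
tool_pos: [0.4559, 0.2357, 0.0788]
tool_rot: [-3.141, -0.002, -3.024]
contact_force: [0.2, 0.5, -0.8]
opening: 0.0446
grip_force: 40.0
```

```bash
python3 - <<'E'
from h import *
np.set_printoptions(precision=4,suppress=True)
o=robot.observe();print(o["tool_pos"],o["tool_rot"],o["opening"],o["contact_force"])
s=Cam("side"); z=o["tool_pos"][2]-.017+.004; print("z panel top",z)
for b in blobs(s.im,(8,80,120),(25,255,255),60):
    x,y,w,h=cv2.boundingRect(b)
    if 200<x<320 and 200<y<280:
        q=cv2.approxPolyDP(cv2.convexHull(b),2,True)[:,0]; print(q.tolist(),"\n",s.plane(q,z),"\nat .014",s.plane(q,.014))
cv2.imwrite("pics/f.png",s.crop(190,170,150,120,5))
E
```

```text
[0.4559 0.2357 0.0788] [-3.1412 -0.0016 -3.024 ] 0.04456210467028451 [ 0.1923  0.4841 -0.8482]
z panel top 0.06576872566322316
[[254, 249], [253, 253], [237, 253], [233, 244], [248, 240]] 
 [[0.4482 0.2212 0.0658]
 [0.4427 0.2062 0.0658]
 [0.4047 0.2173 0.0658]
 [0.4011 0.2562 0.0658]
 [0.4407 0.2621 0.0658]] 
at .014 [[0.4578 0.2865 0.014 ]
 [0.4518 0.2704 0.014 ]
 [0.4111 0.2823 0.014 ]
 [0.4073 0.3241 0.014 ]
 [0.4498 0.3304 0.014 ]]
[[303, 238], [301, 241], [265, 249], [287, 232], [297, 230]] 
 [[0.5787 0.2307 0.0658]
 [0.5702 0.2199 0.0658]
 [0.4746 0.2134 0.0658]
 [0.5456 0.2677 0.0658]
 [0.5733 0.269  0.0658]] 
at .014 [[0.5978 0.2967 0.014 ]
 [0.5887 0.2851 0.014 ]
 [0.4861 0.2782 0.014 ]
 [0.5623 0.3364 0.014 ]
 [0.592  0.3378 0.014 ]]
```

View pics/f.png

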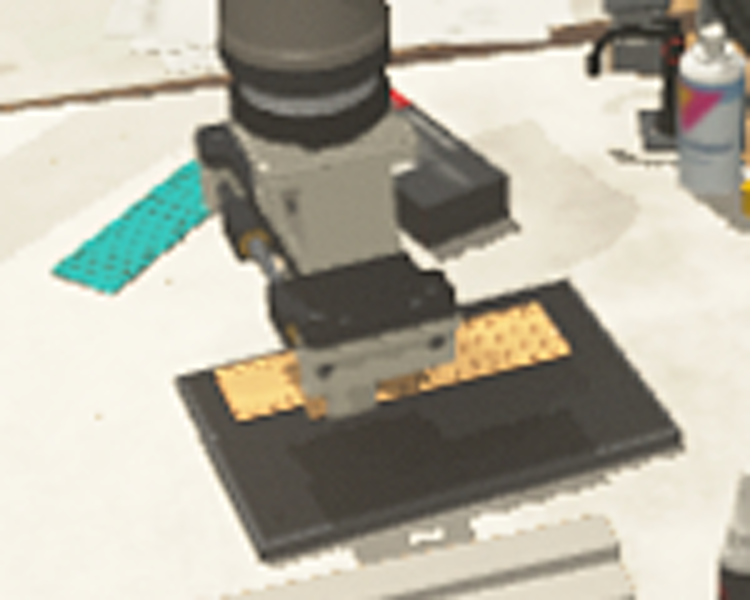

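{"method": "step_arm", "body": {"motion": [[[0,-0.07,0.2],0],[[0,-0.07,0.4],0],[[0,-0.07,0.55],0],[[0,-0.07,0.65],0],[[0,-0.07,0.72],0],[[0,-0.07,0.75],0],[[0,-0.07,0.75],0]]}}

```text
time: 18.25
tool_pos: [0.4567, 0.2322, 0.0344]
tool_rot: [3.142, 0.0, -3.023]
contact_force: [0.5, -0.3, -0.1]
opening: 0.0444
grip_force: 40.0
```

{"method": "step_arm", "body": {"motion": [[[0,0,0.02],0],[[0,0,0.04],0],[[0,0,0.06],0],[[0,0,0.06],0]]}}

```text
time: 18.75
tool_pos: [0.4566, 0.2322, 0.0307]
tool_rot: [3.142, -0.0, -3.023]
contact_force: [-0.1, -1.4, -0.4]
opening: 0.0445
grip_force: 40.0
```

{"method": "step_arm", "body": {"motion": [[[0,0,0.015],0],[[0,0,0.025],0],[[0,0,0.025],0]]}}

```text
time: 19.12
tool_pos: [0.4567, 0.2322, 0.0292]
tool_rot: [3.142, 0.0, -3.023]
contact_force: [1.1, -0.1, 0.9]
opening: 0.0442
grip_force: 40.0
```

```bash
python3 - <<'E'
from h import *
o=robot.observe();print(o["tool_pos"],o["contact_force"],o["torque"])
E
```

```text
[0.45669247 0.23217425 0.02923506] [ 1.13283345 -0.08729184  0.94370351] [ 0.0160441   0.03192603 -0.00201257]
```

{"method": "step_arm", "body": {"motion": [[[0,0,0.012],0],[[0,0,0.012],0],[[0,0,0.012],0]], "squeeze": 4}}

```text
time: 19.5
tool_pos: [0.4567, 0.2322, 0.0286]
tool_rot: [3.142, 0.0, -3.023]
contact_force: [0.6, 0.5, 0.0]
opening: 0.0458
grip_force: 4.0
```

{"method": "step_arm", "body": {"motion": [[[0,0,0],0],[[0,0,0],0],[[0,0,0],0],[[0,0,0],0]], "hand": 108}}

```text
time: 20.0
tool_pos: [0.4567, 0.2322, 0.0286]
tool_rot: [3.142, 0.0, -3.023]
contact_force: [-0.1, -0.2, -0.8]
opening: 0.0528
grip_force: 0.0
```

{"method": "step_arm", "body": {"motion": [[[0,0,-0.1],0],[[0,0,-0.4],0],[[0,0,-1],0],[[0,0,-2],0],[[0,-1,-3],0],[[0,-2,-3],0],[[0,-3,-3],0],[[0,-4,-3],0],[[0,-5,-3],0],[[0,-5,-3],0]]}}

```text
time: 21.25
tool_pos: [0.4922, -0.0694, 0.2089]
tool_rot: [-3.141, 0.001, -3.029]
contact_force: [-0.5, 1.1, -0.4]
opening: 0.0533
grip_force: 0.0
```

```bash
python3 - <<'E'
from h import *
np.set_printoptions(precision=4,suppress=True)
o=robot.observe();print(o["tool_pos"],o["opening"])
s,t=Cam("side"),Cam("top")
for n,c in(("side",s),("top",t)):
  for nm,lo,hi,z in(("wood",(8,80,110),(25,255,255),.014),("plate",(0,0,0),(179,110,68),.011)):
    for b in blobs(c.im,lo,hi,150):
        x,y,w,h=cv2.boundingRect(b)
        if 200<x<330 and 215<y<290:
            P=cv2.boxPoints(cv2.minAreaRect(b)) if nm=="wood" else cv2.approxPolyDP(cv2.convexHull(b),3,True)[:,0]
            print(n,nm,c.plane(P,z)[:,:2].round(4).tolist())
M=np.zeros((600,800,3),np.uint8)
M[:400,:650]=s.crop(210,210,130,80,5); M[400:600,:300]=t.crop(225,245,100,67,3)[:200]
cv2.imwrite("pics/g.png",M)
E
```

```text
[ 0.4922 -0.0694  0.2089] 0.05330908609908046
side wood [[0.4357, 0.2525], [0.5414, 0.266], [0.5367, 0.2136], [0.4345, 0.202]]
side wood [[0.406, 0.3272], [0.5197, 0.3413], [0.5155, 0.2908], [0.4053, 0.2786]]
side plate [[0.5269, 0.3971], [0.6656, 0.1898], [0.664, 0.1401], [0.5662, 0.1256], [0.5372, 0.1418]]
top wood [[0.5351, 0.3463], [0.5397, 0.2989], [0.4117, 0.2834], [0.4075, 0.3295]]
top wood [[0.5345, 0.2653], [0.5391, 0.2186], [0.4421, 0.208], [0.4377, 0.2537]]
top plate [[0.5364, 0.2043], [0.4125, 0.1873], [0.3919, 0.33], [0.5318, 0.3503]]
```

```bash
python3 -c "
from cell import robot
print(robot.hand_in())"
```

```text
the job is handed in; nothing more can be done
None
```

The job is handed in at about 21 s: the wheel was wound just over one full turn and left open. The panel was slid out, lifted by its front end and laid on the base plate within about 1° of parallel to the done panel, which has not moved; I checked the final placing by camera measurement, having used all 10 pictures, and did not re-measure the bottle or the rail vehicle.

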